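# Take the drained dip basket off its stand and set it to dry

## Task

Push the two steel keepers of the draining stand right out of the way, a quarter turn outwards each, then lift the wire basket of freshly dipped knobs (its handle is the red bail grip) straight up out of its slots, without letting it catch or swing over, and carry it level to the tray. Set it down gently, standing flat, centred and square (either way round) on the black drying grid, with its knobs still inside, and let go; leave everything else on the bench where it is.

Things in the scene. Friction and masses are not known exactly. Their poses are not given: they have to be found in the camera images.
- stand: blue steel draining stand, fixed to the bench, on the robot's left or right. Origin: centre of its underside, z up. Base 150 (x) x 190 (y) x 10, a shallow steel drip pan on it (top 26). Two uprights at y = +72 and y = -72, each 76 wide in x, 12 thick in y, 126 high, with an open-topped slot at x = 0, 13 wide in x and 21 deep (slot floor at z = 105). The basket hangs between them with its trunnion pins in the slots; pin axis at z = 110, along the stand's y
- keeper_left (a joint): turn angle (rad) of the keeper on the stand's +y upright. 0: the bar lies along the stand's x over the slot and bars the pin's way up; it grows as the bar's free end is pushed outwards (towards the stand's +y, then +x), pi/2: points straight outwards, stop at 1.75. The slot is clear from about 1.1. It stays where it is left; about 0.6 N at the post turns it. Pivot: upright screw at (26, +72) mm in the stand's x, y; the post runs on a circle of 68 mm about it
- keeper_right (a joint): the same for the keeper on the stand's -y upright, mirrored: it grows as its free end is pushed outwards, towards the stand's -y, then +x. Pivot at (26, -72) mm in the stand's x, y
- keeper_left_post (a point): centre of the red upright thumb post, 11 diameter, 30 high, near the free end of the left keeper, a steel bar 80 x 14 x 4 (z = 126 to 130 in the stand's frame). The post stands on the bar (z = 130 to 160, so an opened keeper still stands in the way of a basket carried sideways too low), its centre at z = 145. With the keeper at 0 it is at (-42, +72) mm in the stand's x, y
- keeper_right_post (a point): centre of the thumb post of the right keeper, the same but at (-42, -72) mm in the stand's x, y when the keeper is at 0
- bail_grip (a point): centre of the red round grip, 14 diameter, 56 long along its y (the trunnions' direction), mid-way on the basket's wire bail. The bail turns easily (hinge friction 0.012 N m) about the trunnion axis, 75 below the grip; it stands by itself, up to 12 degrees off upright (grip up to 16 to the side of the axis); a firm pinch keeps that lean. No other part within 60 below the grip
- basket: steel wire dip basket, 90 (x) x 110 (y) x 72 high, about 0.5 kg with bail and knobs. Origin: centre of its underside, z up. Two trunnion pins, 10 diameter, stick out of its end walls along y, axis 60 above the underside, to y = +-86, with collars of 16 diameter at y = +-80 to 84; 2 mm play along y in the stand. It swings freely on the pins. The pins are out of the slots when it is raised by more than 21 (24 with the collars)
- basket_mid (a point): centre of the basket, half-way up (36 above its underside); axes as the basket's
- basket_pivot (a point): middle of the trunnion axis of the basket, 60 above its underside; axes as the basket's
- grid: black slatted drying grid lying in the free half of the tray, 112 (x) x 128 (y) x 12 high, fixed; its top is 16 above the bench. Origin: centre of its underside (4 above the bench). The basket has to stand on it with its y axis (the trunnions) along the grid's y
- tray: aluminium drip tray fixed on the bench, on the other side than the stand, 250 (x) x 156 (y), floor 4 thick, rim 14 high. Grid and pan lie in its two halves, 60 either side of its centre along x. Origin: centre of its underside
- pan: open steel pan with brass hinges, 88 (x) x 120 (y) x 40 high, stands in the half of the tray that is not free. Origin: centre of its underside
- sanding_block: cork sanding block, 90 (x) x 45 (y) x 30 high, lies on the bench between stand and tray. Origin: centre of its underside
- glue: white glue bottle with orange cap, 40 diameter, 105 high, on the bench. Origin: centre of its underside
- stain_tin: green and yellow closed stain tin, 110 diameter, 129 high, on the far part of the bench. Origin: centre of its underside
- brush: paint brush, 200 long, lying on the far part of the bench. Origin: under its middle, x along its length
- jar: closed amber glass jar with steel lid, 72 diameter, 85 high, on the far part of the bench. Origin: centre of its underside
- sander: palm sander standing on its pad, 125 diameter, 135 high, dust spout towards its own +x, reaching 112 from its axis. Origin: centre of its underside
- knob0_mid (a point): centre of a turned wooden knob, 30 diameter, 26 high, lying loose in the basket
- knob1_mid (a point): centre of a turned wooden knob, 30 diameter, 26 high, lying loose in the basket
- knob2_mid (a point): centre of a turned wooden knob, 30 diameter, 26 high, lying loose in the basket

How it is judged:
By the outcome, as a careful person would: the job done as asked, in the order asked, and still so for the second after the job is handed in, with the robot touching nothing.
It also fails if it takes over 72 s, if anything falls off the work surface, if the arm or the gripper's body presses on something with over 40 N, if the wrist force passes 120 N, or if a joint passes its speed limit or range.

## Robot

A 6-joint arm with a two-finger parallel gripper is mounted at the origin on the work surface. World frame = base frame: x ahead of the robot, y to its left, z up, the work surface at z = 0. Lengths are in mm, angles in rad, forces in N, time in s.
With the tool pointing down it reaches from about 300 to 775 mm from the base axis. Payload 14.6 kg.
Tool frame: the origin (TCP) lies on the centre line of the jaws, within the pads' length; the fingertips stand 19 mm ahead of it and the grasp point (between the pads) is the TCP (bot.tip_reach is the distance from the TCP to the fingertips, in mm); z points along the fingers, y is the line along which they close (so a half turn about z gives the same grasp; the last joint's range is limited). The gripper opens to 85 mm and grips with 20 to 120 N. Pads are 22 mm wide; open, the fingers measure 114 mm over their backs; the gripper's body (76 mm by 85 mm) begins 54 mm behind the grasp point. The pads swing forward as they close: fully open they stand 13 mm farther back than shut.
Start: joints at [-1.291, 0.3, 1.521, -0, 1.321, -0.067], TCP at [186.932, -517.248, 250.281] pointing down, gripper open.
Joint ranges: [-3.03, 3.03], [-0.79, 2.21], [0.23, 2.52], [-1.04, 4.18], [0, 3.07], [-2.55, 2.55]. Speed limits (rad/s): [2.22, 2.22, 2.57, 3.14, 3.14, 3.14].

## Interface

Orientations are given as a unit quaternion [w, x, y, z].
In Python, from rig import bot gives the robot as it stands. Calls block until the motion is done:
- bot.move_to(position, orientation): joint-space move of the TCP to a pose.
- bot.servo_line(position, attitude=None, speed=150, until_force=None): straight line of the TCP; attitude=None keeps the orientation; speed is the mean speed in mm/s. With until_force (N) it stops when the force on the tool has changed by that much, and returns True; else False.
- bot.move_joints(angles): joint-space move.
- bot.move_gripper(opening, grip_force=None): finger opening in mm; grip_force is the grip in N (None keeps the last); returns when the fingers have stopped.
- bot.dwell(seconds).
- bot.ik(position, orientation): joint angles nearest the present ones, or None.
- bot.read_state(): the state.
- bot.read_camera(name): name is "side" or "top"; returns a dict with "image" (384x512x3 uint8, blue, green, red), "depth" (384x512 float32, mm along the optical axis (not along the pixel's ray), 0 where there is no reading), "fovy" (degrees; the focal length in pixels is half the picture's height over the tangent of half this angle, whatever the lens; pixels are square), "cx", "cy" (the principal point, pixels), "k1" (the pictures are not rectified: a ray, as slopes to the right and down, at radius r is drawn at 1 + k1 r^2 times it, then the intrinsics apply), "eye" and "attitude" of the camera in the world. Camera axes: x right, y down, z forward; pixel columns grow to the right and rows downward; lengths in mm; the calibration is good to about 2 mm. A picture is of the moment at which its call begins.
A pose or a line that the arm cannot do raises bot.MotionError and nothing moves.
- bot.finish_job(): hands the job in; it is judged then, once.
The state is a dict: "clock": time; "joint_positions": joint angles; "qvel": joint speeds; "effort": joint torques, N m; "ee_pos": TCP position; "tool_rot": TCP orientation; "ft_force": force on the tool from outside, world axes, zero at the start; "moment": the same for the moment, N m; "grip_width": finger opening in mm; "grip_force": force on a finger pad.
Only numpy, scipy, OpenCV 4.12 (cv2) and the standard library are available. Lean on these libraries where they do the work, as an engineer would, in place of code of your own. Each camera call takes 0.05 s, during which the arm holds its last target. There are 200 camera calls.

## Working session

There is one attempt and no reset: what is moved stays moved. The work goes in short steps, each a Python script; the robot and the scene stay as the last script left them, time stands still between calls to the robot, and variables do not carry over. Pictures are saved under pics/ and viewed, at most 10 in all, crops included, and the job is handed in when it is done.

```bash
ls; mkdir -p pics
cat > h.py <<'E'
import numpy as np, cv2
from scipy.spatial.transform import Rotation as R
from rig import bot
def rot(q): return R.from_quat([q[1],q[2],q[3],q[0]])
def cam(n):
    c=bot.read_camera(n); h,w=c["image"].shape[:2]
    f=h/2/np.tan(np.radians(c["fovy"])/2); u,v=np.meshgrid(np.arange(w),np.arange(h))
    d=np.stack([(u-c["cx"])/f,(v-c["cy"])/f],-1).astype(float); s=d.copy()
    for _ in range(10): s=d/(1+c["k1"]*(s**2).sum(-1,keepdims=True))
    ray=np.concatenate([s,np.ones((h,w,1))],-1)
    c["ray"]=rot(c["attitude"]).apply(ray.reshape(-1,3)).reshape(h,w,3)
    c["eye"]=np.array(c["eye"]); c["pts"]=c["eye"]+c["ray"]*c["depth"][...,None]
    c["hsv"]=cv2.cvtColor(c["image"],cv2.COLOR_BGR2HSV); return c
def onplane(c,u,v,z):
    r=cv2.remap(c["ray"].astype(np.float32),np.float32([[u]]),np.float32([[v]]),1)[0,0]
    return c["eye"]+r*(z-c["eye"][2])/r[2]
E
python3 - <<'E'
from h import *
for n in("top","side"):
    c=cam(n); cv2.imwrite(f"pics/{n}0.png",cv2.resize(c["image"],(800,600)))
    print(n,c["eye"],c["attitude"],c["fovy"],c["k1"],c["cx"],c["cy"],(c["depth"]>0).mean())
    H=c["hsv"]; red=(((H[...,0]<6)|(H[...,0]>174))&(H[...,1]>150)&(H[...,2]>60)).astype(np.uint8)
    k,l,s,ce=cv2.connectedComponentsWithStats(red)
    for i in range(1,k):
        if s[i,4]>8:
            p=c["pts"][(l==i)&(c["depth"]>0)]; print(s[i],ce[i],np.median(p,0) if len(p) else None)
E
```

```text
pics
top [ 566.35858479   77.936097   1063.11751978] [-0.01836243  0.71060817 -0.70207777  0.04225695] 52.40496412160686 -0.038203121333052655 255.59584730256688 187.829267722519 0.9959869384765625
[342 255  25  10 143] [354.17482517 259.58041958] [ 482.56562945 -173.96485794  187.36576447]
[385 259   4   4  14] [386.71428571 260.5       ] [ 478.64823286 -259.44535297  161.15253684]
[315 272   5   4  15] [317.13333333 273.53333333] [447.27926617 -95.21975437 159.67319665]
side [ 583.52347175 1069.60740602  662.4278945 ] [ 0.00503505 -0.01537228  0.86018904 -0.50971871] 43.841073498502766 -0.10821624672234233 258.2926533217342 192.60604146609947 0.9961344401041666
[304 126   7  10  39] [306.82051282 130.33333333] [ 484.74210527 -171.22951685  185.86743236]
[320 150   3  10  20] [321.4  154.45] [449.1496337  -91.86113945 146.05546221]
```

View pics/top0.png

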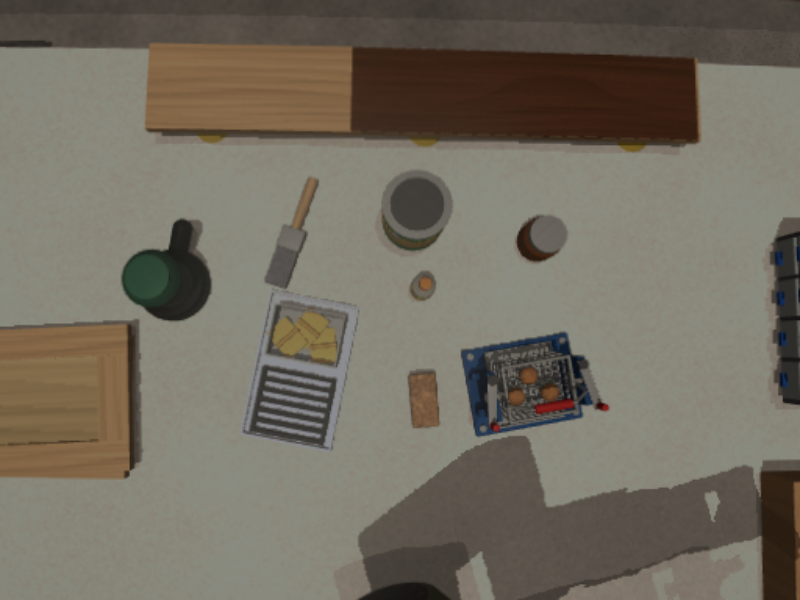

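View pics/side0.png

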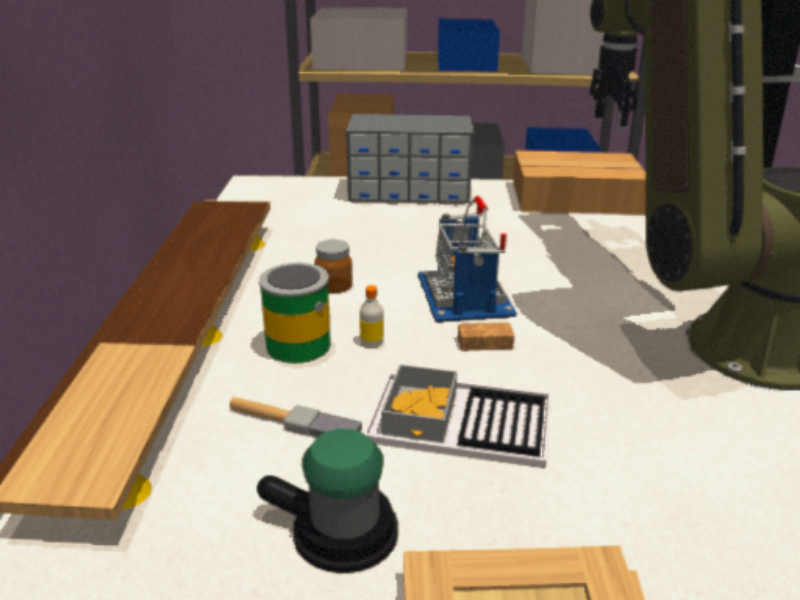

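The top view shows the stand at about (520,385), with the red grip at (553,407). The left post is at (495,428) and its keeper is at about 0. The right post is at (603,408), so its keeper is already partly open. The grid is at (290,405), in the near half of the tray. The side view agrees. Next I'll get the stand and grid poses and the keeper angles.

```bash
cat > meas.py <<'E'
from h import *
def rect(P):
    (c,s,a)=cv2.minAreaRect(P.astype(np.float32)[:,:2]); return np.round(c,1),np.round(s,1),round(a,2)
def redblobs(c):
    H=c["hsv"]; red=(((H[...,0]<6)|(H[...,0]>174))&(H[...,1]>150)&(H[...,2]>60)).astype(np.uint8)
    k,l,s,ce=cv2.connectedComponentsWithStats(red)
    return [(s[i,4],ce[i],l==i) for i in range(1,k) if s[i,4]>8]
if __name__=="__main__":
    c=cam("top"); H=c["hsv"]; P=c["pts"]
    blue=(H[...,0]>100)&(H[...,0]<125)&(H[...,1]>120)
    near=(abs(P[...,0]-480)<150)&(abs(P[...,1]+170)<170)
    for lo,hi in((3,18),(120,129)):
        m=blue&near&(P[...,2]>lo)&(P[...,2]<hi); Q=P[m]; print("blue",lo,m.sum(),Q[:,2].mean(),rect(Q))
    # base outline on z=10 plane by mask
    m=(blue&near&(P[...,2]<18)).astype(np.uint8); ct=np.vstack(cv2.findContours(m,0,1)[0])[:,0]
    print("base plane",rect(np.array([onplane(c,u,v,10) for u,v in ct])))
    # right area: grid
    t=(P[...,1]>60)&(P[...,1]<330)&(P[...,0]>320)&(P[...,0]<640)
    blk=(H[...,2]<70)&t&(P[...,2]>8)&(P[...,2]<24); k,l,s,ce=cv2.connectedComponentsWithStats(cv2.morphologyEx(blk.astype(np.uint8),3,np.ones((3,3))))
    i=1+s[1:,4].argmax(); Q=P[l==i]; print("grid",s[i],Q[:,2].mean(),rect(Q))
    ct=np.vstack(cv2.findContours((l==i).astype(np.uint8),0,1)[0])[:,0]
    print("grid plane16",rect(np.array([onplane(c,u,v,16) for u,v in ct])))
    tm=t&(P[...,2]>9)&(P[...,2]<60)&(P[...,1]<300); Q=P[tm]; print("tray+",rect(Q))
    for a,ce,m in redblobs(c): print(a,ce,[np.round(onplane(c,*ce,z),1) for z in (160,187)], rect(P[m]))
    d=cam("side")
    for n,u,v in (("top",*redblobs(c)[0][1]),):
        for a,ce,m in redblobs(d):
            print("side",a,ce,np.round(onplane(d,*ce,145),1),np.round(onplane(d,*ce,185),1))
    cv2.imwrite("pics/crop1.png",cv2.resize(c["image"][200:290,285:400],None,fx=6,fy=6,interpolation=2))
E
python3 meas.py
```

```text
Traceback (most recent call last):
  File "meas.py", line 13, in <module>
    m=blue&near&(P[...,2]>lo)&(P[...,2]<hi); Q=P[m]; print("blue",lo,m.sum(),Q[:,2].mean(),rect(Q))
                                                                                           ~~~~^^^
  File "meas.py", line 3, in rect
    (c,s,a)=cv2.minAreaRect(P.astype(np.float32)[:,:2]); return np.round(c,1),np.round(s,1),round(a,2)
            ~~~~~~~~~~~~~~~^^^^^^^^^^^^^^^^^^^^^^^^^^^^
cv2.error: OpenCV(4.12.0) /io/opencv/modules/imgproc/src/convhull.cpp:143: error: (-215:Assertion failed) total >= 0 && (depth == CV_32F || depth == CV_32S) in function 'convexHull'
```

```bash
sed -i 's/P.astype(np.float32)\[:,:2\]/np.ascontiguousarray(P[:,:2],dtype=np.float32)/' meas.py; python3 meas.py
```

```text
blue 3 577 9.916222782882384 (array([ 503.1, -169.5]), array([147.6, 186.2]), 10.47)
blue 120 61 125.30137541941355 (array([ 503.4, -170.6]), array([ 74.7, 149.2]), 11.11)
base plane (array([ 503.2, -169.4]), array([147. , 186.4]), 10.66)
grid [ 160  234   55   51 1001] 17.581997544285038 (array([494.3, 186.1]), array([186.8, 180.7]), 79.62)
grid plane16 (array([465.6, 221.9]), array([126.1, 111.3]), 79.36)
tray+ (array([524.3, 212.7]), array([156.9, 250.8]), 79.74)
142 [354.07746479 258.8028169 ] [array([ 482.2, -182.2,  160. ]), array([ 484.7, -174.5,  187. ])] (array([ 484.7, -175.1]), array([12.7, 55.4]), 9.93)
14 [386.71428571 260.5       ] [array([ 478.6, -259.4,  160. ]), array([ 481.2, -249.3,  187. ])] (array([ 478.5, -259. ]), array([7.4, 7.1]), 88.92)
16 [317.  273.5] [array([448.4, -95.6, 160. ]), array([451.9, -90.4, 187. ])] (array([448.3, -96.3]), array([8.7, 7.1]), 88.76)
side 37 [306.7027027  130.18918919] [ 477.7 -268.8  145. ] [ 485.9 -165.4  185. ]
side 21 [321.47619048 154.23809524] [448.5 -94.7 145. ] [459.   -4.7 185. ]
```

View pics/crop1.png

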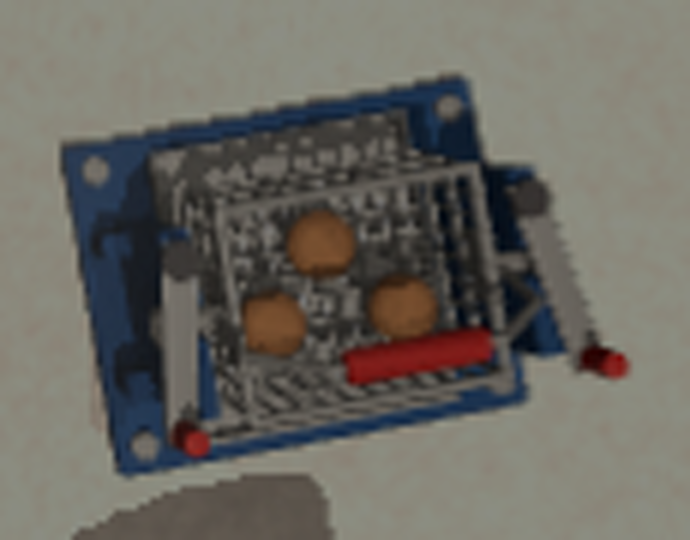

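The crop shows both keepers slightly open, with posts at (192,440) and (605,362), pivots at (180,260) and (533,197), and the grip at (420,355). The base, grid and tray sizes and the 67.5 mm post radii match the given figures. That puts the stand at (503,-170) with yaw 10.6°, and both keepers at about 0.17 rad. I'll push the keepers now.

```bash
cat >> h.py <<'E'
S=np.array([503.2,-169.6]); PSI=np.radians(10.6)
def rz(a): return np.array([[np.cos(a),-np.sin(a)],[np.sin(a),np.cos(a)]])
def W(p): return S+rz(PSI)@np.array(p)
def down(phi):
    y=np.array([np.cos(phi),np.sin(phi),0]); z=np.array([0,0,-1.]); q=R.from_matrix(np.c_[np.cross(y,z),y,z]).as_quat()
    return [q[3],q[0],q[1],q[2]]
def keeper(side,th,off,z):
    "tool pose behind the post of a keeper (side +1 left, -1 right) at angle th, tool y along the bar"
    rad=np.array([-np.cos(th),side*np.sin(th)]); tan=np.array([np.sin(th),side*np.cos(th)])
    p=W(np.array([26,side*72])+68*rad-off*tan); r=rz(PSI)@rad
    return [*p,z],np.arctan2(r[1],r[0])
def best(seq):
    "offset 0 or pi for the tool turn which keeps joint 6 most central"
    o=[]
    for k in(0,np.pi,):
        js=[bot.ik(p,down(a+k)) for p,a in seq]
        o.append((max(abs(j[5]) if j is not None else 9 for j in js),k))
    print(o); return min(o)[1]
E
cat > push.py <<'E'
from h import *
import sys
side=int(sys.argv[1]); ths=np.linspace(.3,np.pi/2,6); off=16.5; Z=158
k=best([keeper(side,t,off,Z) for t in (.15,*ths)])
P=lambda t,o,z:(lambda p,a:(p,down(a+k)))(*keeper(side,t,o,z))
bot.move_gripper(0)
bot.move_to(*P(.15,off+7,260)); f0=np.array(bot.read_state()["ft_force"])
print("down hit",bot.servo_line(P(.15,off+7,Z)[0],speed=80,until_force=6))
for t in ths:
    bot.servo_line(*P(t,off,Z),speed=60); print(round(t,2),np.round(np.array(bot.read_state()["ft_force"])-f0,1))
bot.servo_line(P(ths[-1],off+8,Z)[0],speed=60); bot.servo_line(P(ths[-1],off+8,260)[0])
print(bot.read_state()["clock"])
E
python3 push.py 1
```

```text
[(9, 0), (np.float64(1.2486329557943368), 3.141592653589793)]
down hit False
0.3 [-0.5  1.3  0.2]
0.55 [-0.6  0.8 -0.3]
0.81 [-0.4  1.6  0.8]
1.06 [ 0.2  0.8 -0.5]
1.32 [-0.3  2.  -0.5]
1.57 [-1.9  2.2 -0.6]
7.9417
```

```bash
python3 push.py -1
python3 - <<'E'
from h import *; from meas import *
p=bot.read_state()["ee_pos"]; bot.servo_line([p[0],p[1],300]); 
c=cam("top")
for a,ce,m in redblobs(c):
    for z in(160,187):
        q=onplane(c,*ce,z)[:2]-S; print(a,z,np.round(rz(-PSI)@q,1))
cv2.imwrite("pics/crop2.png",cv2.resize(c["image"][190:300,275:425],None,fx=5,fy=5,interpolation=2))
E
```

```text
[(np.float64(2.2635274097494165), 0), (np.float64(2.3311267606751063), 3.141592653589793)]
down hit False
0.3 [-2.  -0.1 -0.8]
0.55 [-0.6 -0.5 -1.1]
0.81 [-0.9  0.5 -1.3]
1.06 [-1.6  0.1 -1.1]
1.32 [-0.8 -0.2 -1. ]
1.57 [-0.9 -0.4 -2.1]
14.3167
10 160 [  28.6 -139.8]
10 187 [  31.  -128.7]
13 160 [ 28.2 139.3]
13 187 [ 30.5 142.1]
134 160 [-22.8  -6.3]
134 187 [-18.9   0.8]
```

```bash
cat > lift.py <<'E'
from h import *
G=W([-18,-.5]); T=np.array([465.4,222.7])
k=best([([*G,340],PSI),([*G,181],PSI),([*T,340],np.radians(-10.4))]); q=down(PSI+k)
bot.move_gripper(60)
bot.move_to([*G,260],q); print("hit",bot.servo_line([*G,182],speed=80,until_force=8))
bot.move_gripper(0,70); s=bot.read_state(); print(s["grip_width"],s["grip_force"],s["ft_force"])
f0=np.array(s["ft_force"])
for z in(184,190,200,210,225):
    print(z,bot.servo_line([*G,z],speed=30,until_force=15),np.round(np.array(bot.read_state()["ft_force"])-f0,1))
bot.servo_line([*G,335],speed=70); s=bot.read_state(); print(s["clock"],s["grip_width"],np.array(s["ft_force"])-f0)
for n in("top","side"):
    c=cam(n); cv2.imwrite(f"pics/{n}3.png",cv2.resize(c["image"],(800,600)))
E
python3 lift.py
```

```text
[(np.float64(0.5990227318165084), 0), (9, 3.141592653589793)]
hit False
11.865187492574664 68.13281536102295 [-0.87345769  0.57363474  3.67195932]
184 False [ 1.7 -0.8 -9.8]
190 False [ 1.5  0.  -8.8]
200 False [ 1.  -0.4 -8.9]
210 False [ 0.3 -1.1 -8.7]
225 False [ 0.9 -1.3 -9.4]
22.2167 12.084586788415372 [ 0.63414109 -0.58810816 -9.13074188]
```

View pics/side3.png

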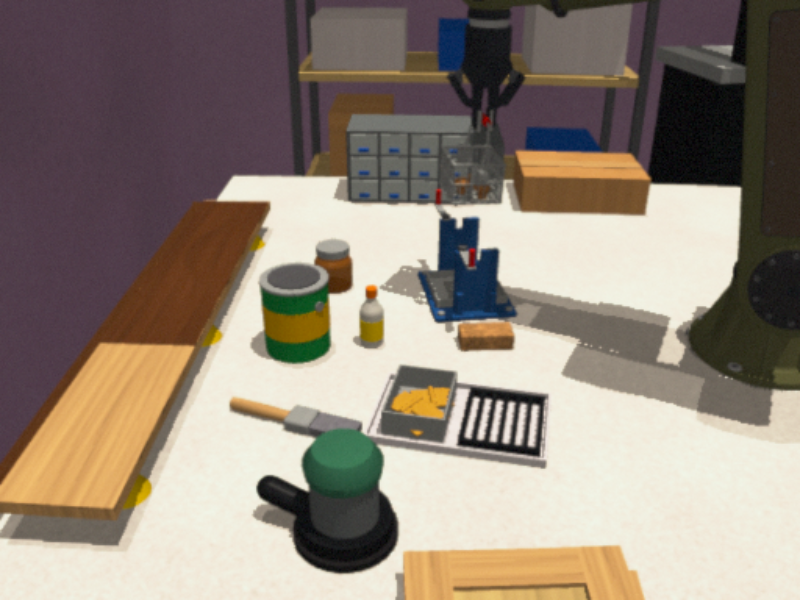

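View pics/top3.png

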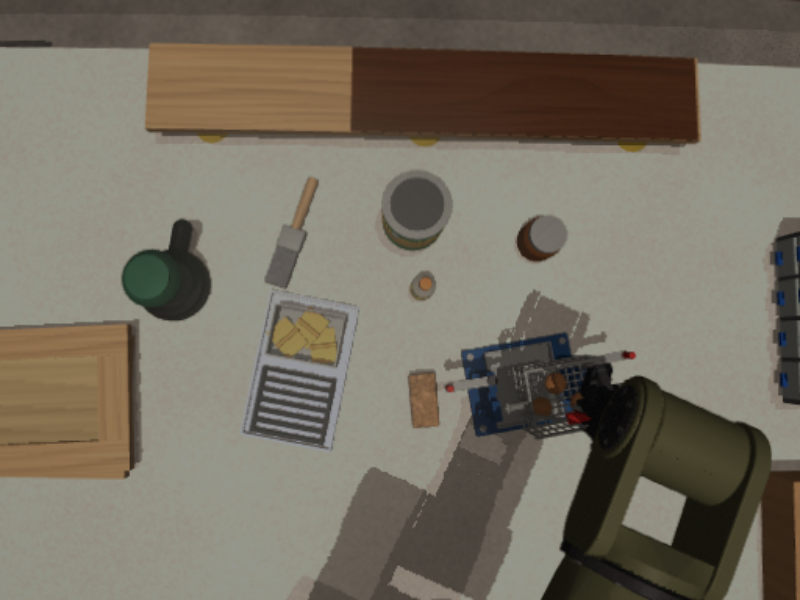

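The side and top views show the basket hanging level above the stand, about (470,175) in the side view, with its knobs inside and both keepers fully outwards. Next I'll carry it across and hover.

```bash
cat > carry.py <<'E'
from h import *
YG=np.radians(-10.4); T=np.array([465.4,222.7]); p=T+rz(YG)@[-16.5,0]
q=down(YG)
bot.servo_line([*p,335],q,speed=100); bot.servo_line([*p,185],speed=80); bot.dwell(.8)
s=bot.read_state(); print(s["clock"],s["ee_pos"],s["ft_force"])
for n in("top","side"):
    c=cam(n); P=c["pts"]; np.savez(f"pics/{n}4.npz",P=P,im=c["image"])
    m=(c["depth"]>0)&(abs(P[...,0]-465)<90)&(abs(P[...,1]-222)<110)&(P[...,2]>48)
    v,u=np.nonzero(m); a=c["image"][max(v.min()-15,0):v.max()+15,u.min()-15:u.max()+15]; print(n,u.min()-15,max(v.min()-15,0),a.shape)
    f=min(800/a.shape[1],600/a.shape[0]); cv2.imwrite(f"pics/{n}4.png",cv2.resize(a,None,fx=f,fy=f,interpolation=2)); print(f)
    h,e=np.histogram(P[m][:,2],np.arange(45,200,5)); print(dict(zip(e[:-1].astype(int),h)))
E
python3 carry.py
```

```text
29.3 [449.15441003 225.67268148 185.00716941] [ 0.54369806  0.23707639 -5.19493238]
top 93 217 (158, 139, 3)
3.7974683544303796
{np.int64(45): np.int64(1), np.int64(50): np.int64(86), np.int64(55): np.int64(182), np.int64(60): np.int64(14), np.int64(65): np.int64(9), np.int64(70): np.int64(14), np.int64(75): np.int64(104), np.int64(80): np.int64(113), np.int64(85): np.int64(30), np.int64(90): np.int64(56), np.int64(95): np.int64(17), np.int64(100): np.int64(12), np.int64(105): np.int64(9), np.int64(110): np.int64(30), np.int64(115): np.int64(74), np.int64(120): np.int64(130), np.int64(125): np.int64(125), np.int64(130): np.int64(2), np.int64(135): np.int64(3), np.int64(140): np.int64(3), np.int64(145): np.int64(3), np.int64(150): np.int64(2), np.int64(155): np.int64(8), np.int64(160): np.int64(6), np.int64(165): np.int64(4), np.int64(170): np.int64(6), np.int64(175): np.int64(5), np.int64(180): np.int64(6), np.int64(185): np.int64(13), np.int64(190): np.int64(3)}
side 284 18 (267, 125, 3)
2.247191011235955
{np.int64(45): np.int64(2), np.int64(50): np.int64(193), np.int64(55): np.int64(148), np.int64(60): np.int64(53), np.int64(65): np.int64(49), np.int64(70): np.int64(70), np.int64(75): np.int64(130), np.int64(80): np.int64(69), np.int64(85): np.int64(116), np.int64(90): np.int64(76), np.int64(95): np.int64(71), np.int64(100): np.int64(74), np.int64(105): np.int64(85), np.int64(110): np.int64(102), np.int64(115): np.int64(134), np.int64(120): np.int64(250), np.int64(125): np.int64(51), np.int64(130): np.int64(4), np.int64(135): np.int64(6), np.int64(140): np.int64(5), np.int64(145): np.int64(8), np.int64(150): np.int64(6), np.int64(155): np.int64(9), np.int64(160): np.int64(8), np.int64(165): np.int64(19), np.int64(170): np.int64(29), np.int64(175): np.int64(37), np.int64(180): np.int64(36), np.int64(185): np.int64(71), np.int64(190): np.int64(81)}
```

View pics/top4.png

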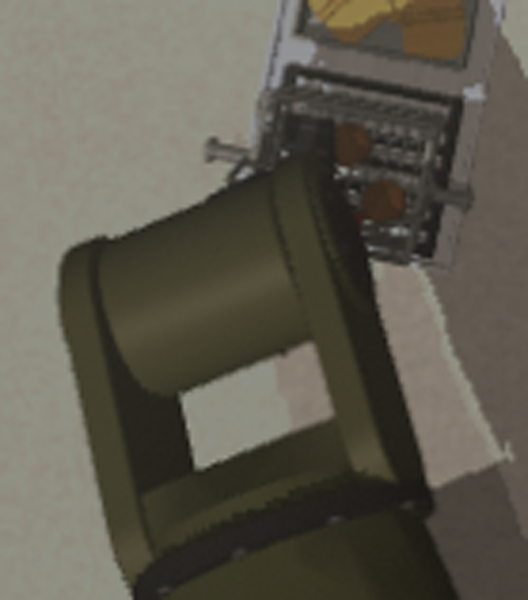

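View pics/side4.png

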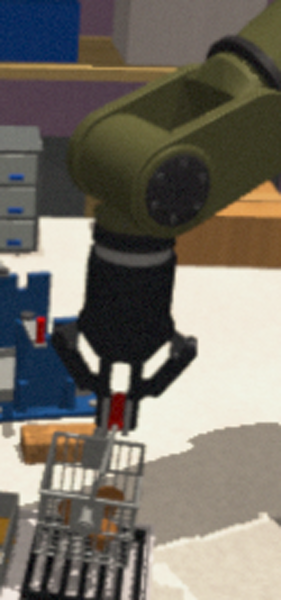

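Both views show the basket hanging over the grid with its knobs inside, and the trunnions are visible at (215,150) and (460,195) in the top crop. I'll measure its centre and tilt from the rim and pins.

```bash
cat > m2.py <<'E'
import numpy as np, cv2
from h import rz
YG=np.radians(-10.4); T=np.array([465.4,222.7])
for n in("top","side"):
    P=np.load(f"pics/{n}4.npz")["P"].reshape(-1,3)
    L=np.c_[(P[:,:2]-T)@rz(YG),P[:,2]]
    b=L[(abs(L[:,0])<65)&(abs(L[:,1])<95)&(L[:,2]>45)&(L[:,2]<135)]
    w=b[abs(b[:,1])<66]
    r=w[w[:,2]>112]; A=np.c_[r[:,:2],np.ones(len(r))]
    for _ in range(5):
        co=np.linalg.lstsq(A,r[:,2],rcond=None)[0]; e=r[:,2]-A@co; k=abs(e)<3; r,A=r[k],A[k]
    print(n,"rim",len(r),co,"x",np.percentile(r[:,0],[0,2,98,100]),"y",np.percentile(r[:,1],[0,2,98,100]),"zmin",np.percentile(w[:,2],[0,1,3]))
    print(cv2.minAreaRect(np.ascontiguousarray(r[:,:2],dtype=np.float32)))
    for s in(1,-1):
        q=b[(s*b[:,1]>68)&(s*b[:,1]<95)&(b[:,2]>90)]
        if len(q): print("pin",s,len(q),np.median(q,0),q.max(0),q.min(0))
    for lo,hi in((-48,-38),(38,48)):
        q=w[(w[:,0]>lo)&(w[:,0]<hi)]; print(lo,len(q),q[:,2].max(),q[:,2].min())
E
python3 m2.py
```

```text
top rim 199 [ 4.64061877e-02 -2.85645675e-03  1.23910952e+02] x [-45.56942783 -44.28539408  45.65374131  45.89294072] y [-61.37312912 -56.35358241  54.10300947  59.54638989] zmin [51.12948144 52.95432431 53.75716581]
((0.986328125, -0.9157981872558594), (120.90662384033203, 91.40857696533203), 88.93729400634766)
pin 1 36 [  1.42665377  77.81589318 116.47810591] [  9.04745997  83.36890299 122.37752667] [ -6.29400708  68.19356103 109.95731711]
pin -1 38 [  1.26038899 -78.60671144 117.86550461] [  8.42992848 -68.04149344 120.84818673] [ -5.60048795 -87.01104053 112.93751564]
-48 67 125.04682642805335 51.129481436997935
38 229 131.18762223305725 54.128731614758635
side rim 253 [ 3.41011940e-02 -8.27187508e-06  1.22377077e+02] x [-44.60703931 -44.15528875  44.73473538  44.92865036] y [-59.78356538 -56.51897744  57.47742841  61.21671746] zmin [49.69410473 51.66844502 52.67896322]
((0.1704254150390625, 0.7140464782714844), (121.00142669677734, 89.53363800048828), 89.96282958984375)
pin 1 63 [ -0.22490866  82.45645206 113.82597398] [  6.76466105  86.79829805 120.02981411] [ -7.61536467  68.28124006 103.37169713]
pin -1 15 [  2.663841   -80.6866993  115.60230968] [  6.0591108  -72.63485625 119.54064531] [ -8.14948043 -85.60843143 109.18094516]
-48 141 124.12515620284489 51.79020274649815
38 224 127.85231397772895 51.91417913401665
```

```bash
cat > place.py <<'E'
from h import *; from meas import redblobs
p=list(bot.read_state()["ee_pos"]); bot.servo_line([p[0]-.6,p[1],156],speed=50); bot.dwell(.5)
f0=np.array(bot.read_state()["ft_force"])
print("touch",bot.servo_line([p[0]-.6,p[1],141],speed=10,until_force=4.5)); s=bot.read_state(); print(s["ee_pos"],np.array(s["ft_force"])-f0,s["clock"])
bot.dwell(.3); bot.move_gripper(30); bot.dwell(.2); bot.move_gripper(60)
p=list(bot.read_state()["ee_pos"]); bot.servo_line([p[0],p[1],300],speed=90)
bot.move_to([300,-250,330],down(0)); print(bot.read_state()["clock"])
for n in("top","side"):
    c=cam(n); np.savez(f"pics/{n}4.npz",P=c["pts"],im=c["image"])
    for a,ce,m in redblobs(c): print(a,np.median(c["pts"][m],0), rz(-PSI)@(onplane(c,*ce,160 if n=="top" else 145)[:2]-S))
    if n=="top": cv2.imwrite("pics/top5.png",cv2.resize(c["image"],(800,600)))
E
python3 place.py; sed -e 's/>112/>79/; s/>45)/>21)/; s/<135/<100/; s/>90)/>60)/' m2.py > m3.py; python3 m3.py
```

```text
touch True
[448.77935227 225.71335943 148.42224545] [ 0.04123759 -0.64914349  9.62352183] 31.4917
36.3667
12 [ 556.58026324 -302.2640353   160.23013275] [  27.76122575 -139.88585841]
13 [506.09006927 -28.06712365 160.02546366] [ 28.16291129 139.29483295]
99 [448.99926957 223.4038744  155.22290065] [ 19.36855258 395.61131357]
27 [ 557.06311956 -298.8290188   147.98754092] [  27.87895054 -143.10209872]
33 [504.41646938 -23.43704609 150.68225898] [ 26.76633106 136.24763866]
80 [449.8808198  229.03325229 154.16057205] [ 16.85335869 389.36239814]
top rim 290 [ 1.05687883e-04 -1.27183719e-03  8.79736664e+01] x [-45.22791155 -44.58847999  46.08167593  46.29841725] y [-60.35930695 -56.23883811  54.47064958  63.14315979] zmin [21.00204947 21.1843245  21.52582806]
((0.5289039611816406, 1.391754150390625), (91.5245590209961, 123.50230407714844), 0.011002752929925919)
pin 1 31 [ 1.11852506 76.86117955 80.23490076] [ 8.07611836 83.73894705 85.83369916] [-6.88270646 68.03425316 74.56349421]
pin -1 33 [  1.73778089 -77.96525824  80.28141913] [  7.41680427 -68.10885875  84.57565535] [ -5.01343168 -87.05645453  77.27876487]
-48 179 91.49139800772093 21.002049465208756
38 153 92.87657757355169 21.01877856979945
side rim 311 [ 3.42766714e-03 -5.30135725e-03  8.64495660e+01] x [-44.2902073  -43.79449861  44.73864795  45.16571677] y [-60.58956648 -57.26851708  56.93964735  61.60536964] zmin [21.04797625 21.67789689 23.8040053 ]
((0.443328857421875, 0.5107688903808594), (89.4242935180664, 122.1922607421875), 0.04324936866760254)
pin 1 52 [-0.20030757 82.62366605 77.57790899] [ 6.04536969 87.52411655 83.61879803] [-6.38730625 68.13004884 67.37563635]
pin -1 21 [  2.44243754 -81.88969861  79.01306572] [  7.57989185 -71.1372593   83.27419205] [ -6.85224707 -87.03429732  71.58534558]
-48 117 88.75842164789458 24.8581602905748
38 192 89.37777045030987 21.052309082898432
```

View pics/top5.png

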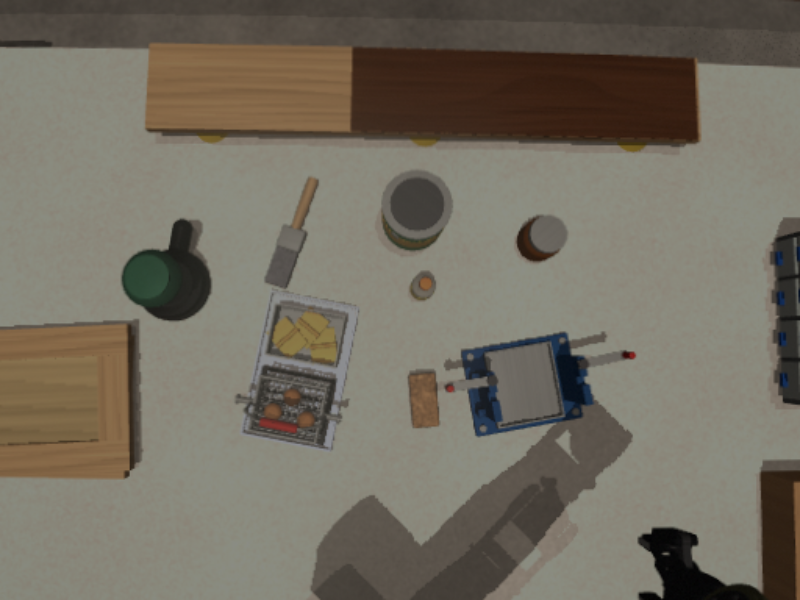

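The top view shows the basket at (290,405), flat on the grid (rim level at z≈88), centred within about 1 mm and square. It holds all three knobs, both keepers are open, the other objects are where they were, and the arm is clear. Handing in.

```bash
python3 -c "
from rig import bot
print(bot.finish_job())"
```

```text
the job is handed in; nothing more can be done
None
```

I handed the job in at about 36 s on the robot's clock: both keepers are a quarter turn out, and the basket stands flat, square and within about 1 mm of centre on the drying grid, with its three knobs inside, let go, and nothing else seen to have moved.

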